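Refit the intercom's volume knob and hold it pressed

TASK

The volume knob of the window intercom was pulled off for cleaning and lies in the red tray. Put it back on the bare D-shaft of the desk console: turn it so that the flat in its bore matches the flat of the shaft, push it fully home, then keep it pressed all the way in, as one does to wake the intercom, and finish while still holding it down with the gripper. Leave the other knob at its setting, and the things lying around where they are.

Things in the scene. Friction and masses are not known exactly. Their poses are not given: they have to be found in the camera images.
- knob_center (a point): the loose round black knob, 36 mm wide, 28 mm tall, 30 to 65 g, upright in the red tray. Point: on its axis, half-way up. z up; x along the white pointer line on top, axis to rim. Blind bore from below, 16 mm deep, D-shaped: 11.2 mm round, its flat 1.8 mm from the axis on the pointer's side. Grip the sides at any angle, upper half.
- shaft_tip (a point): tip, on the axis, of the bare yellowish D-shaft (10 mm round, flat 1.2 mm off axis, chamfered) at one of two places on the console, 22 mm above its panel. z up; x square out of the flat: knob x must point the same way (7 degrees off still slides on). Knob home: its centre 2 mm below this point, bore end on the tip. The shaft turns stiffly (0.025 N m), stays where left, sinks when pressed.
- vol_shaft (a joint): how far the bare shaft is pressed in, in m: 0 is out (rest), 0.004 all the way in at its stop. A spring pushes it back out: it starts to sink at 4 N and is all the way in at 8 N.
- tray_in (a point): the red tray, 180 x 150 mm with a rim 14 mm high, fixed to the desk; this point is the middle of its inner floor, 3 mm above the desk. The knob stands within 30 mm of it.
- other_pointer (a point): the console's other knob, fitted, same look and size as the loose one, underside 6 mm above the panel, 120 mm from the bare shaft. Point: outer end of its white pointer line, on top, 18 mm from its axis along its x. It turns when pushed; leave it as set.
- calculator: bystander: light grey pocket calculator lying flat, 120 x 78 x 14 mm; origin at the middle of its underside
- smartphone: bystander: black smartphone lying flat, 72 x 150 x 9 mm; origin at the middle of its underside
- sanitiser: bystander: pump bottle with a blue band, 58 mm across, 157 mm tall; origin at the middle of its underside
- tape_roll: bystander: roll of beige tape lying flat, 90 mm across, hole 60 mm, 24 mm tall; origin at the middle of its underside
- console_mid (a point): middle of the flat top of the intercom console, a light grey box 200 mm deep (x), 270 mm wide (y), 50 mm high, fixed; black control panel on the near half, loudspeaker grille and keys on the far half. Axes are the console's. The two controls are 45 mm from this point towards -x, at y = +60 and -60 mm, either way round.
There are look-alikes about, which are no part of the job. Of the things that look like the part that bears tray_in, the larger one is meant.

How it is judged:
On the way:
1. the knob is lifted out of the tray in the gripper (z of knob_center in the frame of tray_in above 0.035 m and contact force between the fingers and knob above 0.5 N), for 0.2 s.
At the end, for the whole second after the job is handed in: Knob on the shaft, flats matched (0.4 rad), on axis (4 mm), upright (0.15 rad), fully home (centre at most 0.5 mm above the tip; seated: 2 mm below), gripper touching it (over 1 N), shaft pressed in over 3 of 4 mm; other pointer within 6 mm, bystanders within 30 mm of their starts (z of knob_center in the frame of shaft_tip below 0.0005 m and horizontal distance between knob_center and shaft_tip below 0.004 m and angle between the x axis of knob_center and the x axis of shaft_tip, either way round below 0.4 rad and angle between knob_center's own z axis and vertical below 0.15 rad and value of joint vol_shaft above 0.003 m and contact force between the fingers and knob above 1 N and distance of other_pointer from where it was at the start of the episode below 0.006 m and distance of each of calculator, smartphone, sanitiser, tape_roll from where it was at the start of the episode below 0.03 m); the arm keeps its last pose, push and grip.
It fails at once if the other knob is turned from its setting (distance of other_pointer from where it was at the start of the episode above 0.006 m).
It fails at once if the pocket calculator is pushed away or knocked over (distance of calculator from where it was at the start of the episode above 0.03 m or angle between calculator's own z axis and vertical above 0.6 rad).
It fails at once if the smartphone is pushed away or knocked over (distance of smartphone from where it was at the start of the episode above 0.03 m or angle between smartphone's own z axis and vertical above 0.6 rad).
It fails at once if the pump bottle is pushed away or knocked over (distance of sanitiser from where it was at the start of the episode above 0.03 m or angle between sanitiser's own z axis and vertical above 0.6 rad).
It fails at once if the roll of tape is pushed away or knocked over (distance of tape_roll from where it was at the start of the episode above 0.03 m or angle between tape_roll's own z axis and vertical above 0.6 rad).
It also fails if it takes over 38 s, if anything falls off the work surface, if the arm or the gripper's body presses on something with over 40 N, if the wrist force passes 120 N, or if a joint passes its speed limit or range.

ROBOT

A 6-joint arm with a two-finger parallel gripper is mounted at the origin on the work surface. World frame = base frame: x ahead of the robot, y to its left, z up, the work surface at z = 0. Lengths are in m, angles in rad, forces in N, time in s.
With the tool pointing down it reaches from about 0.325 to 0.9 m from the base axis. Payload 6.1 kg.
Tool frame: the origin (TCP) lies at the centre of the arm's flange, where the gripper is bolted on; the fingertips stand 173 mm ahead of it and the grasp point (between the pads) lies 155 mm ahead of it; x points along the fingers, y is the direction in which the jaws open and shut, and the axes are right-handed (so a half turn about x gives the same grasp; the last joint's range is limited). The gripper opens to 85 mm and grips with 20 to 120 N. Pads are 22 mm wide; open, the fingers measure 114 mm over their backs; the gripper's body (76 mm by 85 mm) begins 54 mm behind the grasp point. The pads swing forward as they close: fully open they stand 13 mm farther back than shut.
Start: joints at [-1.456, 0.22, 1.526, -0, 1.395, -0.126], TCP at [0.149, -0.607, 0.405] pointing down, gripper open.
Joint ranges: [-2.98, 2.98], [-0.91, 2.08], [0.09, 2.57], [-1.24, 4.39], [0.2, 2.65], [-2.68, 2.68]. Speed limits (rad/s): [2.57, 2.57, 3.01, 3.14, 3.14, 3.14].

INTERFACE

Orientations are given as a unit quaternion [w, x, y, z].
In Python, from station import ctrl gives the robot as it stands.
- The arm moves only by the tool carry_out, never from a script. Its argument "motion" is text: rows parted by semicolons, each of 7 numbers parted by spaces: the opening in per cent of the stroke, from 0 (shut) to 100 (fully open), then the shift along the tool's x, y, z in m, then the turn, a rotation vector about the tool's x, y, z in rad. A call has exactly 8 rows; each row shifts and turns the commanded pose from where the row before left it, along the tool's axes as they then stand; what a row does not reach is not made up. A row lasts 1/8 s, in which the tool goes at most 62.5 mm and 10.7 degrees, less where a joint would pass 70% of its speed; a pose out of reach is approached as far as the arm can. A call with a gripper value outside its range is refused whole. The fingers move at their own pace and stop on an object; "force" is the grip in N (left out, the last holds). Time passes only in rows, so rows that do not move let the fingers close, or fill a call up. It gives the time, the measured TCP pose, the force and the opening at its end, in the units of the state.
- ctrl.state(): the state, without advancing time (a new reading comes with each control period).
- ctrl.grab_frame(name): name is "side" or "top"; returns (picture, depth): 420x560x3 uint8, red, green, blue; 420x560 float32, m along the optical axis (not along the pixel's ray), 0 where there is no reading.
- ctrl.get_calibration(name): a dict with "intrinsics" (3x3 intrinsics, pixels), "R" (3x3) and "t" (3): a world point X has camera coordinates R X + t. Camera axes: x right, y down, z forward; pixel columns grow to the right and rows downward; lengths in m; the calibration is good to about 2 mm. A picture is of the moment at which its call begins. get_calibration takes no time and is no camera call.
- ctrl.job_done(): hands the job in, once; it reports no verdict.
The state is a dict: "time": time; "joint_positions": joint angles; "qvel": joint speeds; "joint_torque": joint torques, N m; "position": TCP position; "tcp_rot": TCP orientation; "force": force on the tool from outside, world axes, zero at the start; "ft_torque": the same for the moment, N m; "finger_gap": finger opening in m.
Only numpy, scipy, OpenCV 4.12 (cv2) and the standard library are available. Lean on these libraries where they do the work, as an engineer would, in place of code of your own. Each camera call takes 0.05 s, during which the arm holds its last target.

## Working session

There is one attempt and no reset: what is moved stays moved. The work goes in short steps, Python scripts to look and compute and a tool call to move; the robot and the scene stay as the last step left them, time stands still between calls to the robot, and variables do not carry over. Pictures are saved under pics/ and viewed, and the job is handed in when it is done.

Besides the shell and the picture viewer there is one more tool, called after ">>>" as name(argument=value, ...), one argument or row to a line, values as JSON. carry_out: Moves the arm, as the interface text tells. Its arguments: {"type":"object","properties":{"motion":{"type":"string"},"force":{"type":"number"}},"required":["motion"]}

```bash
mkdir -p pics; ls; python3 - <<'E'
from station import ctrl
import cv2,numpy as np
s=ctrl.state();print(s)
for n in("side","top"):
    p,d=ctrl.grab_frame(n);cv2.imwrite(f"pics/{n}0.png",p[:,:,::-1]);np.savez(f"pics/{n}0.npz",p=p,d=d)
    c=ctrl.get_calibration(n);print(n,c)
E
```

```text
pics
{'time': 0.0, 'joint_positions': array([-1.45610740e+00,  2.21213161e-01,  1.52765489e+00, -6.01430564e-06,
        1.39465420e+00, -1.26108296e-01]), 'qvel': array([ 0.00080169, -0.00221262,  0.00092128, -0.00139172, -0.00183016,
       -0.00129614]), 'joint_torque': array([ 8.13311658e-05, -4.96893096e+01, -3.89399636e+01, -2.23410434e-04,
        1.10668904e-02, -5.71742248e-05]), 'position': array([ 0.14900639, -0.60669215,  0.40358376]), 'tcp_rot': array([ 0.08424726,  0.70198935,  0.08561169, -0.70198575]), 'force': array([0.15337088, 0.03573545, 0.50986194]), 'ft_torque': array([-0.01718779, -0.01242813, -0.00742755]), 'finger_gap': 0.08537133075811186}
side {'intrinsics': array([[465.8992972 ,   0.        , 276.33032931],
       [  0.        , 465.8992972 , 214.5839028 ],
       [  0.        ,   0.        ,   1.        ]]), 'R': array([[-0.91678592, -0.39937321,  0.00215006],
       [-0.22532809,  0.51279475, -0.82841342],
       [ 0.32974359, -0.75996223, -0.56011301]]), 't': array([0.50628819, 0.21083313, 0.9041886 ])}
top {'intrinsics': array([[459.07370913,   0.        , 280.9615692 ],
       [  0.        , 459.07370913, 206.45574316],
       [  0.        ,   0.        ,   1.        ]]), 'R': array([[-0.01967272, -0.99966822,  0.01662625],
       [-0.99768835,  0.01854644, -0.06537567],
       [ 0.06504562, -0.01787394, -0.9977222 ]]), 't': array([-0.03142342,  0.55779862,  1.31954678])}
```

View pics/top0.png

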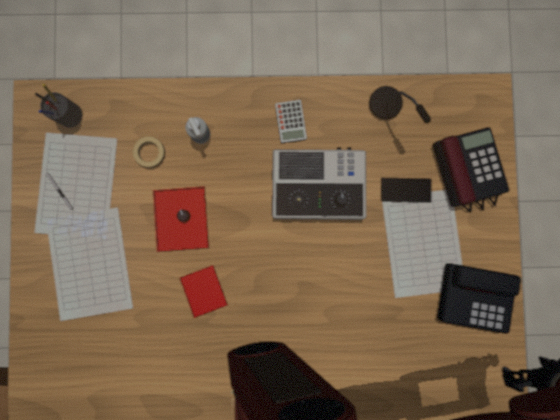

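View pics/side0.png

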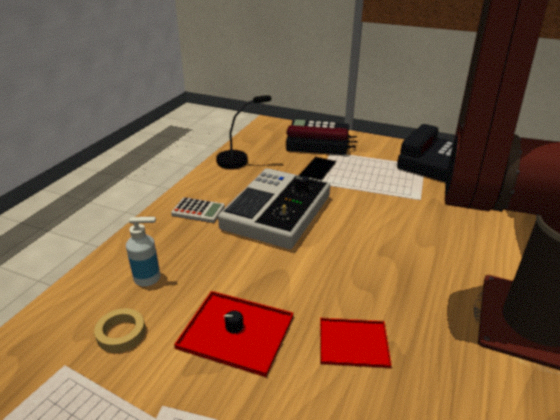

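The top view shows the larger red tray at about (181,218) with the knob at (183,216). The console is at (320,185), with the bare shaft near (299,199) and the fitted knob near (342,199). I'll enlarge these.

```bash
python3 - <<'E'
import cv2,numpy as np
p=np.load("pics/top0.npz")["p"][:,:,::-1]
q=np.load("pics/side0.npz")["p"][:,:,::-1]
def crop(p,u,v,w,h,k):
    c=p[v:v+h,u:u+w];c=cv2.resize(c,None,fx=k,fy=k,interpolation=cv2.INTER_CUBIC)
    return np.clip(c.astype(float)*1.8,0,255).astype(np.uint8)
a=np.hstack([crop(p,168,201,30,30,13),crop(p,284,184,30,30,13)])
b=np.hstack([crop(q,218,305,30,30,13),crop(q,270,195,30,30,13)])
cv2.imwrite("pics/c1.png",a);cv2.imwrite("pics/c2.png",b)
cv2.imwrite("pics/c3.png",crop(p,265,140,110,90,7))
E
```

```text
(no output)
```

View pics/c1.png

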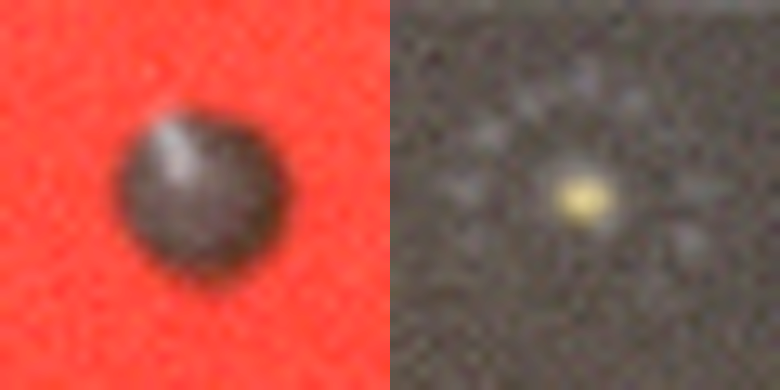

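View pics/c2.png

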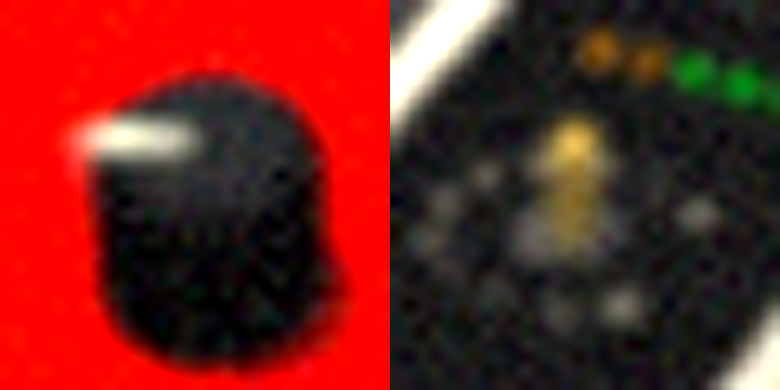

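View pics/c3.png

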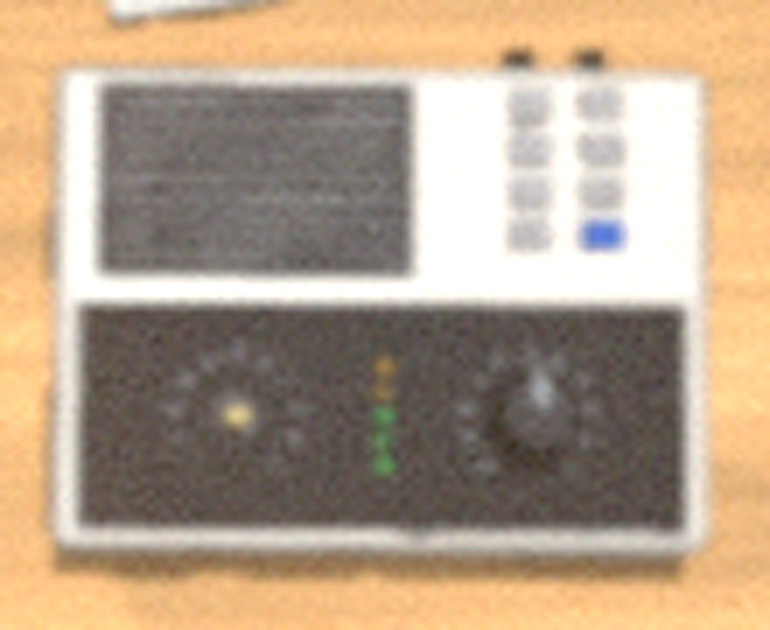

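```bash
cat > h.py <<'E'
import cv2,numpy as np
from station import ctrl
def uv(n,X):
    c=ctrl.get_calibration(n);x=c["R"]@np.asarray(X,float)+c["t"];x=c["intrinsics"]@x;return x[:2]/x[2]
def plane(n,u,v,z):
    c=ctrl.get_calibration(n);r=c["R"].T@np.linalg.solve(c["intrinsics"],[u,v,1.]);o=-c["R"].T@c["t"]
    return o+r*(z-o[2])/r[2]
def tri(u1,u2):
    A=[];b=[]
    for n,(u,v) in (("top",u1),("side",u2)):
        c=ctrl.get_calibration(n);P=c["intrinsics"]@np.c_[c["R"],c["t"]]
        for r in (u*P[2]-P[0],v*P[2]-P[1]): A.append(r[:3]);b.append(-r[3])
    return np.linalg.lstsq(np.array(A),np.array(b),rcond=None)[0]
def crop(p,u,v,w,h,k,g=1.8):
    c=p[v:v+h,u:u+w];c=cv2.resize(c.astype(np.float32),None,fx=k,fy=k,interpolation=cv2.INTER_CUBIC)
    return np.clip(c.astype(float)*g,0,255).astype(np.uint8)
E
python3 - <<'E'
from h import *
for n in("side","top"):
    P=[];D=[]
    for i in range(10):
        p,d=ctrl.grab_frame(n);P.append(p[:,:,::-1]);D.append(d)
    np.savez(f"pics/{n}1.npz",p=np.mean(P,0),d=np.median(D,0),sd=np.std(P,0).mean());print(n,np.std(P,0).mean())
q=np.load("pics/top1.npz")["p"];s=np.load("pics/side1.npz")["p"]
cv2.imwrite("pics/d1.png",np.hstack([crop(q,168,201,30,30,13,1.5),crop(q,284,184,30,30,13,1.5)]))
cv2.imwrite("pics/d2.png",np.hstack([crop(s,218,305,30,30,13,1.5),crop(s,270,195,30,30,13,1.5)]))
E
```

```text
side 2.3891978495428376
top 2.1428606642087002
```

View pics/d1.png

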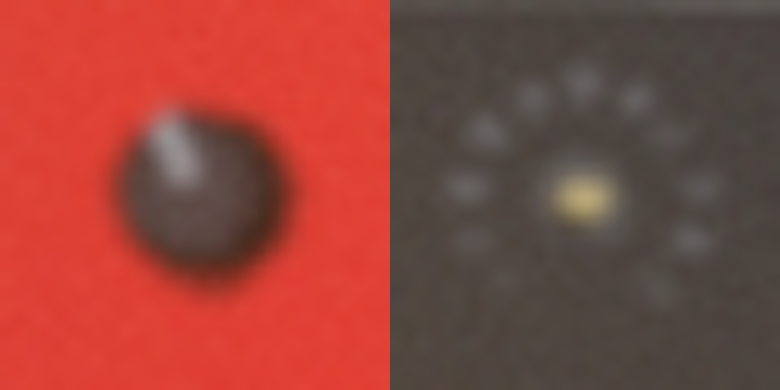

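View pics/d2.png

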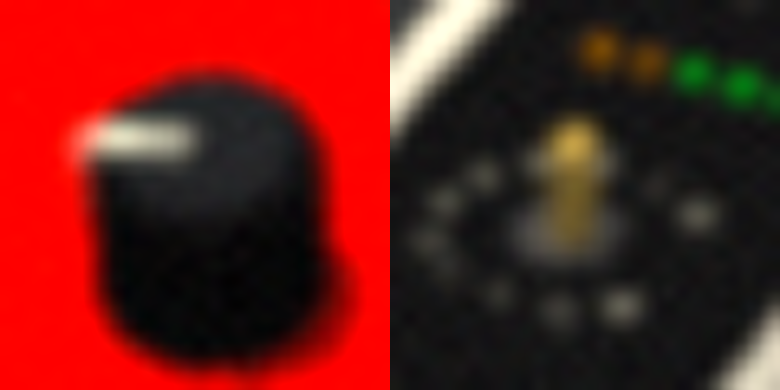

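```bash
cat > fit.py <<'E'
from h import *
from scipy.optimize import minimize
from scipy.ndimage import gaussian_filter
S=8;W=13
f=1.2e-3;R=5e-3
cal={n:ctrl.get_calibration(n) for n in("top","side")}
def proj(n,X):
    c=cal[n];x=X@c["R"].T+c["t"];x=x@c["intrinsics"].T;return x[:,:2]/x[:,2:]
def masks(n,ctr,phi,u0,v0,zp,rc,hc,off):
    cam=-cal[n]["R"].T@cal[n]["t"]
    def fill(lab,X,k):
        q=(proj(n,X)+off-[u0,v0]+0.5)*S-0.5
        cv2.fillConvexPoly(lab,cv2.convexHull(np.round(q*16).astype(np.int32)),int(k),shift=4)
    lab=np.zeros((W*S,W*S),np.uint8)
    a=np.linspace(0,2*np.pi,48)
    def ring(r,z):return np.c_[ctr[0]+r*np.cos(a),ctr[1]+r*np.sin(a),0*a+z]
    fill(lab,np.r_[ring(rc,zp),ring(rc,zp+hc)],1)
    fill(lab,ring(rc,zp+hc),1)
    a0=np.arccos(f/R);b=np.linspace(a0,2*np.pi-a0,40)
    def D(z,s=0):
        r=R-s;bb=b
        x=np.minimum(r*np.cos(b),f);y=r*np.sin(b)
        return np.c_[ctr[0]+x*np.cos(phi)-y*np.sin(phi),ctr[1]+x*np.sin(phi)+y*np.cos(phi),0*x+z]
    lo,hi=D(zp),D(zp+.022)
    fill(lab,np.r_[lo,hi],2)
    nrm=np.array([np.cos(phi),np.sin(phi),0])
    if nrm@(cam-np.array([ctr[0],ctr[1],zp+.01])-nrm*f)>0:
        fill(lab,np.r_[lo[[0,-1]],hi[[0,-1]]],3)
    fill(lab,hi,4)
    return lab
def resid(n,img,lab,sig,u0,v0):
    ch=[]
    for k in range(5):
        m=(lab==k).astype(np.float32)
        m=gaussian_filter(m,sig*S,mode='nearest').reshape(W,S,W,S).mean((1,3))
        ch.append(m.ravel())
    A=np.array(ch).T
    A=A[:, (A.max(0)>0.02)]
    b=img.reshape(-1,3)
    reg=np.sqrt(1e-3)*np.eye(A.shape[1])
    x=np.linalg.lstsq(np.r_[A,reg],np.r_[b,np.tile(b.mean(0),(A.shape[1],1))*np.sqrt(1e-3)],rcond=None)[0]
    return ((A@x-b)**2).mean(),x
E
cat > run.py <<'E'
from fit import *
im={n:np.load(f"pics/{n}1.npz")["p"] for n in cal}
# base guess
X=plane("top",299,199.4,.072);print("guess",X, uv("side",X))
win={}
for n,(u,v) in dict(top=(298.8,199.2),side=(283.8,207.5+2)).items():
    win[n]=(int(u)-W//2,int(v)-W//2)
cut={n:im[n][win[n][1]:win[n][1]+W,win[n][0]:win[n][0]+W] for n in win}
def cost(p,phi,views):
    e=0
    c=X[:2]
    for n in views:
        off=p[0:2] if n=="top" else p[2:4]
        if not .3<p[5]<1.5 or not .0055<p[4]*1e-3<.011: return 1e4
        l=masks(n,c,phi,*win[n],.050,p[4]*1e-3,.002,np.array(off))
        e+=resid(n,cut[n],l,p[5],*win[n])[0]
    return e
import sys
from concurrent.futures import ProcessPoolExecutor
s0=np.array([283.8,204])-uv("side",X)
def go(a):
    d,v=a
    r=minimize(cost,[0,0,*s0,7.5,.7],args=(np.radians(d),v),method="Nelder-Mead",options=dict(maxfev=250,initial_simplex=np.array([[0,0,*s0,7.5,.7]]+[list(np.array([0,0,*s0,7.5,.7])+np.eye(6)[i]*[.6,.6,.6,.6,1,.2][i]) for i in range(6)])))
    return d,v,r.fun,r.x
with ProcessPoolExecutor() as ex:
    for v in (("top",),("side",),("top","side")):
        R_=list(ex.map(go,[(d,v) for d in range(0,360,15)]))
        print(v)
        for d,_,e,x in sorted(R_,key=lambda r:r[2])[:9]:print(d,round(e,2),np.round(x,2))
        print("worst",max(r[2] for r in R_))
E
nproc; time python3 run.py
```

```text
4
guess [ 0.57248164 -0.09207342  0.072     ] [283.95481985 204.19870278]
('top',)
30 5.29 [-0.65 -0.73  0.03  0.5   7.21  1.1 ]
345 5.35 [-0.52 -0.94 -0.51  0.48  7.74  1.06]
0 5.37 [-0.56 -1.05 -0.14  0.55  8.1   0.98]
45 5.48 [-0.71 -0.73 -0.8   0.89  7.11  1.13]
15 5.54 [-0.55 -0.8   0.58 -0.14  6.14  1.19]
165 5.6 [-0.18 -1.34  0.35 -0.76  8.36  1.04]
330 5.75 [-0.48 -0.88 -0.22  0.22  7.43  1.13]
60 5.82 [-0.77 -0.6  -0.25  0.15  7.62  1.18]
180 6.06 [-0.17 -1.35 -0.13 -0.01  8.37  1.11]
worst 8.435821461131301
('side',)
330 33.12 [-0.22 -1.53 -0.7   1.18  8.99  1.19]
315 33.96 [-2.1  -0.59 -0.58  1.15  8.66  1.14]
345 34.06 [-1.37 -0.46 -0.82  1.23  7.57  1.24]
120 34.24 [-1.5  -0.95 -0.25  1.48  9.14  1.02]
300 35.74 [-1.5  -0.73 -0.49  1.13  8.3   1.19]
0 36.41 [-0.56 -0.43 -0.94  1.4   8.44  1.36]
135 37.57 [-1.21 -1.09 -0.2   1.53  8.91  1.07]
285 38.06 [-0.64 -0.17 -0.46  1.11  8.63  1.19]
105 38.3 [-1.25 -1.57 -0.49  1.5   9.03  1.  ]
worst 52.31145851988586
('top', 'side')
330 38.88 [-0.44 -0.94 -0.69  1.13  8.68  1.15]
345 40.21 [-0.41 -1.28 -0.83  1.23  7.99  1.18]
315 40.22 [-0.38 -0.82 -0.59  1.09  9.24  1.14]
0 42.07 [-0.66 -1.05 -0.96  1.28  8.61  1.27]
300 44.22 [-0.3  -0.96 -0.49  0.99  8.26  1.09]
285 45.33 [-0.31 -0.47 -0.46  1.1   8.64  1.15]
120 45.41 [-0.14 -1.51 -0.37  1.52  8.47  1.02]
135 46.18 [-0.35 -1.21 -0.32  1.57  8.77  1.02]
45 46.72 [-0.88 -0.73 -0.84  1.55  8.01  1.29]
worst 65.46839983066073
real	1m3.510s
user	3m56.013s
sys	0m0.495s
```

```bash
cat > ring.py <<'E'
from fit import *
from scipy.ndimage import map_coordinates
im={n:np.load(f"pics/{n}1.npz")["p"] for n in cal}
for n in("top","side"):
    g=gaussian_filter(im[n].mean(2),.7)-gaussian_filter(im[n].mean(2),3)
    best=[]
    X=plane("top",298.42,198.95,.050)
    def c(p):
        a=np.radians(p[3]+np.arange(-135,136,27))
        P=np.c_[X[0]+p[0]*1e-3+p[2]*1e-3*np.cos(a),X[1]+p[1]*1e-3+p[2]*1e-3*np.sin(a),0*a+.050]
        q=proj(n,P);v=map_coordinates(g,[q[:,1],q[:,0]],order=3)
        return -np.minimum(v,12).sum()
    for d in(-10,-5,0,5,10):
      for dx in (-3,0,3):
       for dy in (-3,0,3):
        r=minimize(c,[dx,dy,25,d],method="Nelder-Mead");best.append((r.fun,r.x))
    best.sort(key=lambda t:t[0])
    for b in best[:4]:print(n,b)
    p=best[0][1];C=X+np.array([p[0],p[1],0])*1e-3
    print("axis",C,"base px",proj(n,C[None]),"tip px",proj(n,C[None]+[0,0,.022]))
E
python3 ring.py
```

```text
top (np.float64(-69.79276759890645), array([-0.74134826,  0.28545253, 25.86393132, -1.56628296]))
top (np.float64(-69.79276759871323), array([-0.74133976,  0.28545382, 25.86393344, -1.56626617]))
top (np.float64(-69.7927675985957), array([-0.74135623,  0.28544585, 25.86393418, -1.5662863 ]))
top (np.float64(-69.79276759783608), array([-0.7413569 ,  0.28545976, 25.86394531, -1.56630475]))
axis [ 0.5748155  -0.09143074  0.05      ] base px [[298.32572665 199.21100792]] tip px [[298.75243495 198.57428694]]
side (np.float64(-132.0), array([ 1.83072902, -2.85518981,  0.40052888, 14.7789108 ]))
side (np.float64(-101.7951781697991), array([-3.39066709,  3.2968333 , 25.741517  , -0.56732643]))
side (np.float64(-101.79517816962593), array([-3.39067541,  3.29684217, 25.74152709, -0.56735167]))
side (np.float64(-101.79517816932862), array([-3.39066627,  3.29680632, 25.74154282, -0.56732554]))
axis [ 0.57738758 -0.09457138  0.05      ] base px [[282.39700857 210.82505787]] tip px [[282.48296221 203.24383218]]
```

```bash
cat > run2.py <<'E'
from fit import *
im={n:np.load(f"pics/{n}1.npz")["p"] for n in cal}
C={"top":np.array([.57482,-.09143]),"side":np.array([.5747-.0034+.00086,-.0884])}
C["side"]=np.array([.57556-.00339,-.09172+.0033])
win={};cut={};wm={}
for n in C:
    b,t=proj(n,np.array([[*C[n],.050],[*C[n],.072]]));m=(b+t)/2;print(n,b,t)
    win[n]=(int(round(m[0]))-W//2,int(round(m[1]))-W//2)
    cut[n]=im[n][win[n][1]:win[n][1]+W,win[n][0]:win[n][0]+W]
    V,U=np.mgrid[:W,:W];U=U+win[n][0];V=V+win[n][1]
    s=np.clip(((U-b[0])*(t-b)[0]+(V-b[1])*(t-b)[1])/((t-b)@(t-b)),0,1)
    dd=np.hypot(U-b[0]-s*(t-b)[0],V-b[1]-s*(t-b)[1]);wm[n]=(dd<(4.5 if n=="top" else 4.2)).ravel()
def model(n,phi,dx,dy,rc,hc,sig,zp=.05):
    lab=masks(n,C[n]+np.array([dx,dy])*1e-3,phi,*win[n],zp,rc*1e-3,hc*1e-3,np.zeros(2))
    A=[];
    for k in range(5):
        m=gaussian_filter((lab==k).astype(np.float32),sig*S,mode='nearest').reshape(W,S,W,S).mean((1,3));A.append(m.ravel()[wm[n]])
    A=np.array(A).T;b=cut[n].reshape(-1,3)[wm[n]]
    k=A.max(0)>.05;A=A[:,k]
    L=.03*np.eye(A.shape[1])
    x=np.linalg.lstsq(np.r_[A,L],np.r_[b,.03*np.tile(b.mean(0),(A.shape[1],1))],rcond=None)[0]
    return ((A@x-b)**2).mean(),np.c_[np.where(k)[0],x]
def go(a):
    d,v=a
    def cost(p):
        if not(5.5<p[0]<10 and 0<=p[1]<6 and .3<p[2]<1.4):return 1e4
        e=0
        for i,n in enumerate(v):
            dx,dy=p[3+2*i:5+2*i]
            e+=model(n,np.radians(d),dx,dy,p[0],p[1],p[2])[0]*(1 if n=="side" else 4)+ .5*(dx*dx+dy*dy)
        return e
    x0=np.array([7.5,2,.8]+[0,0]*len(v));st=np.array([1,1,.2]+[.7,.7]*len(v))
    r=minimize(cost,x0,method="Nelder-Mead",options=dict(maxfev=350,initial_simplex=np.vstack([x0,x0+np.diag(st)])))
    return d,v,r.fun,r.x
from concurrent.futures import ProcessPoolExecutor
with ProcessPoolExecutor() as ex:
    for v in (("top",),("side",),("top","side")):
        R_=list(ex.map(go,[(d,v) for d in range(0,360,15)]))
        print(v)
        print(" ".join(f"{r[0]}:{r[2]:.1f}" for r in R_))
        b=min(R_,key=lambda r:r[2]);print(np.round(b[3],2))
        for i,n in enumerate(v):print(n,np.round(model(n,np.radians(b[0]),*b[3][3+2*i:5+2*i],*b[3][:3])[1]))
E
python3 run2.py
```

```text
top [298.32543381 199.20943938] [298.75213702 198.57269178]
side [283.3888468  212.58587832] [283.48620646 204.98073039]
('top',)
0:14.4 15:12.8 30:12.3 45:13.3 60:17.7 75:20.9 90:23.7 105:42.2 120:48.4 135:34.4 150:21.3 165:17.2 180:21.6 195:29.2 210:31.8 225:38.8 240:40.5 255:36.7 270:29.0 285:23.3 300:20.3 315:18.0 330:15.6 345:11.2
[9.68 2.18 1.18 0.35 1.01]
top [[  0.  41.  46.  51.]
 [  1.  66.  62.  64.]
 [  2. -62. -64. -53.]
 [  4. 115. 180. 197.]]
('side',)
0:38.5 15:44.2 30:52.1 45:45.4 60:46.7 75:48.3 90:48.3 105:52.2 120:48.1 135:44.5 150:47.6 165:53.8 180:58.7 195:63.4 210:67.9 225:62.4 240:55.1 255:48.8 270:42.7 285:39.8 300:34.9 315:32.9 330:32.7 345:36.5
[ 9.3   3.93  1.39 -0.21  1.71]
side [[  0.  15.  10.   8.]
 [  1.  63.  58.  58.]
 [  2.  29.  63.  76.]
 [  4. 107. 253. 312.]]
('top', 'side')
0:59.2 15:64.3 30:65.5 45:64.1 60:68.2 75:78.9 90:78.6 105:94.7 120:115.3 135:80.3 150:70.4 165:72.7 180:89.9 195:106.1 210:99.3 225:100.5 240:93.8 255:80.9 270:74.9 285:67.2 300:60.0 315:58.2 330:50.7 345:56.4
[ 7.88  2.6   1.27  0.22  0.54 -0.05  1.35]
top [[  0.  43.  47.  52.]
 [  1.  82.  68.  67.]
 [  2. -66. -66. -53.]
 [  4. 110. 186. 206.]]
side [[  0.  17.  14.  13.]
 [  1.  83.  76.  76.]
 [  2.  31.  64.  77.]
 [  4.  89. 219. 271.]]
```

```bash
python3 - <<'E'
from h import *
def px(o,x,y):return o[0]+x/13-.5,o[1]+y/13-.5
for n,o,a,b in(("top",(168,201),(183,172),(162,116)),("side",(218,305),(192,137),(82,138))):
    A=plane(n,*px(o,*a),.031);B=plane(n,*px(o,*b),.031);d=B-A
    print(n,A,B,np.degrees(np.arctan2(d[1],d[0])),np.linalg.norm(d)*1e3)
# top disc knob centre
print("top silhouette c",plane("top",*px((168,201),205,195),.020))
print("side top disc c",plane("side",*px((218,305),210,135),.031))
# pointer via PCA of white excess
for n,u,v in(("top",179,209),("side",220,312)):
    p=np.load(f"pics/{n}1.npz")["p"]
    pts=[];w=[]
    for y in range(v,v+8):
        for x in range(u,u+16 if n=="side" else u+7):
            b,g,r=p[y,x]; e=min(b,g)
            pts.append(plane(n,x,y,.031)[:2]);w.append(e)
    print(n);print(np.round(np.array(w).reshape(8,-1)).astype(int))
# corners of tray? other knob line for comparison
d=np.load("pics/top1.npz")["d"];print(np.round(d[208:226,174:194],3)[::2,::2])
E
```

```text
top [0.54064129 0.24417757 0.031     ] [0.55313069 0.24873695 0.031     ] 20.05508709681687 13.295604942048879
side [0.53661252 0.24403262 0.031     ] [0.55112381 0.25060393 0.031     ] 24.36296688864428 15.92983428620515
top silhouette c [0.53600394 0.24150267 0.02      ]
side top disc c [0.53440638 0.24263738 0.031     ]
top
[[46 58 56 42 34 31 31]
 [58 78 76 54 38 34 30]
 [64 91 92 69 49 39 33]
 [58 83 95 82 58 46 41]
 [49 73 92 88 65 49 44]
 [46 62 81 82 65 49 46]
 [44 52 61 62 56 50 46]
 [45 47 48 48 46 48 46]]
side
[[  0   0   0   0   0   0   0   4  14  18  21  24  25  26  25  24]
 [  0   0   0   0   1  12  23  28  30  33  32  33  30  27  25  26]
 [  0   0   0   8  35  64  81  86  83  74  70  64  51  35  26  25]
 [  0   0   1  27  64  99 120 128 120 111 103  93  71  41  29  25]
 [  0   0   4  30  59  78  92  98  95  88  87  80  59  36  24  26]
 [  0   0   1  22  36  37  41  44  47  49  48  46  37  28  25  25]
 [  0   0   0   5  16  17  17  21  27  27  28  31  28  26  27  25]
 [  0   0   0   2   7  12   9  14  20  24  24  22  25  23  26  25]]
[[1.347 1.348 1.349 1.348 1.349 1.347 1.349 1.349 1.349 1.35 ]
 [1.348 1.347 1.349 1.318 1.32  1.321 1.342 1.348 1.348 1.348]
 [1.349 1.346 1.318 1.321 1.319 1.319 1.319 1.337 1.348 1.348]
 [1.349 1.319 1.318 1.319 1.318 1.319 1.319 1.328 1.346 1.347]
 [1.349 1.319 1.317 1.319 1.317 1.317 1.319 1.325 1.348 1.347]
 [1.346 1.349 1.32  1.318 1.32  1.317 1.319 1.335 1.345 1.346]
 [1.346 1.347 1.346 1.317 1.318 1.318 1.331 1.348 1.345 1.347]
 [1.345 1.347 1.346 1.347 1.349 1.345 1.347 1.348 1.345 1.345]
 [1.345 1.345 1.345 1.345 1.345 1.344 1.344 1.345 1.345 1.346]]
```

```bash
cat >> h.py <<'E'
from scipy.spatial.transform import Rotation as Ro
def Rt(s=None):
    s=s or ctrl.state();w,x,y,z=s["tcp_rot"];return Ro.from_quat([x,y,z,w]).as_matrix()
def delta(target,s=None):
    s=s or ctrl.state();R=Rt(s);return R.T@(np.asarray(target)-s["position"])
def yaw(s=None):
    R=Rt(s);return np.degrees(np.arctan2(R[1,1],R[0,1]))
E
python3 - <<'E'
from h import *
s=ctrl.state();print(s["time"],np.round(Rt(),3),yaw());print(delta([.536,.242,.26]),delta([.536,.242,.18]))
E
```

```text
1.1 [[-0.     0.238 -0.971]
 [-0.    -0.971 -0.238]
 [-1.     0.     0.   ]] -76.20210354445068
[ 0.14469992 -0.73219288 -0.57826885] [ 0.22469992 -0.73219529 -0.57826963]
```

>>> carry_out(
  motion="100 0.009 -0.0458 -0.0361 0 0 0;100 0.009 -0.0458 -0.0361 0 0 0;100 0.009 -0.0458 -0.0361 0 0 0;100 0.009 -0.0458 -0.0361 0 0 0;100 0.009 -0.0458 -0.0361 0 0 0;100 0.009 -0.0458 -0.0361 0 0 0;100 0.009 -0.0458 -0.0361 0 0 0;100 0.009 -0.0458 -0.0361 0 0 0",
)

```text
time: 2.1
position: [0.3425, -0.1806, 0.3329]
tcp_rot: [0.085, 0.702, 0.084, -0.702]
force: [0.8, 0.0, -0.0]
finger_gap: 0.0852
```

>>> carry_out(
  motion="100 0.009 -0.0458 -0.0361 0 0 0;100 0.009 -0.0458 -0.0361 0 0 0;100 0.009 -0.0458 -0.0361 0 0 0;100 0.009 -0.0458 -0.0361 0 0 0;100 0.009 -0.0458 -0.0361 0 0 0;100 0.009 -0.0458 -0.0361 0 0 0;100 0.009 -0.0458 -0.0361 0 0 0;100 0.009 -0.0458 -0.0361 0 0 0",
)

```text
time: 3.1
position: [0.5359, 0.2445, 0.2606]
tcp_rot: [0.085, 0.702, 0.085, -0.702]
force: [1.2, -0.3, 0.0]
finger_gap: 0.0856
```

>>> carry_out(
  motion="100 0 0 0 -0.163 0 0;100 0 0 0 -0.163 0 0;100 0 0 0 -0.163 0 0;100 0 0 0 -0.163 0 0;100 0 0 0 -0.163 0 0;100 0 0 0 -0.163 0 0;100 0 0 0 0 0 0;100 0 0 0 0 0 0",
)

```text
time: 4.1
position: [0.5352, 0.2425, 0.2607]
tcp_rot: [0.404, 0.58, 0.404, -0.58]
force: [0.9, -0.4, -0.4]
finger_gap: 0.085
```

Now look at the gripper over the knob.

```bash
python3 - <<'E'
from h import *
print(yaw(),delta([.536,.242,.18]),ctrl.state()["joint_positions"])
a=[]
for n in("top","side"):
    p,d=ctrl.grab_frame(n);p=p[:,:,::-1];cv2.imwrite(f"pics/{n}2.png",p)
    a.append(crop(p,*((135,170) if n=="top" else (190,260)),100,100,4,1.5))
    np.savez(f"pics/{n}2.npz",p=p,d=d)
    s=ctrl.state();R=Rt();
    for z in(.155,.173):print(n,uv(n,s["position"]+R[:,0]*z))
cv2.imwrite("pics/e.png",np.hstack(a))
E
```

```text
-20.346763111155308 [0.08072893 0.00086559 0.00017735] [2.91168926e-01 2.76108437e-01 1.74568127e+00 2.83994793e-05
 1.11972096e+00 6.46274553e-01]
top [176.73866886 214.34849176]
top [178.11232917 214.66426637]
side [231.24439849 285.23249429]
side [231.75894606 292.59124304]
```

View pics/e.png

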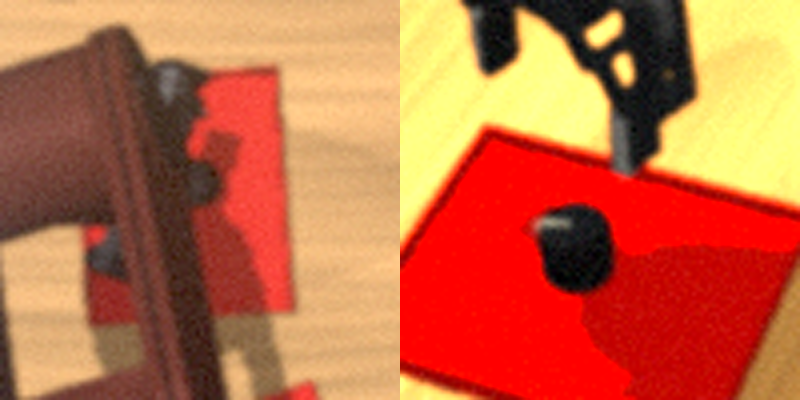

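>>> carry_out(
  motion="100 0.02 0.0009 0 0 0 0;100 0.02 0 0 0 0 0;100 0.02 0 0 0 0 0;100 0.0207 0 0 0 0 0;100 0 0 0 0 0 0;30 0 0 0 0 0 0;30 0 0 0 0 0 0;30 0 0 0 0 0 0",
  force=40,
)

```text
time: 5.2
position: [0.5366, 0.2423, 0.1812]
tcp_rot: [0.405, 0.58, 0.405, -0.579]
force: [-0.0, 0.6, 1.8]
finger_gap: 0.0346
```

>>> carry_out(
  motion="30 0 0 0 0 0 0;30 0 0 0 0 0 0;30 0 0 0 0 0 0;30 0 0 0 0 0 0;30 0 0 0 0 0 0;30 0 0 0 0 0 0;30 0 0 0 0 0 0;30 0 0 0 0 0 0",
  force=40,
)

```text
time: 6.2
position: [0.5366, 0.2423, 0.1812]
tcp_rot: [0.405, 0.58, 0.405, -0.579]
force: [-0.7, -0.5, 6.2]
finger_gap: 0.0345
```

```bash
python3 - <<'E'
from h import *
a=[]
for n in("top","side"):
    p,d=ctrl.grab_frame(n);p=p[:,:,::-1]
    a.append(crop(p,*((150,185) if n=="top" else (203,280)),60,60,6,1.5))
cv2.imwrite("pics/f.png",np.hstack(a))
E
```

```text
(no output)
```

View pics/f.png

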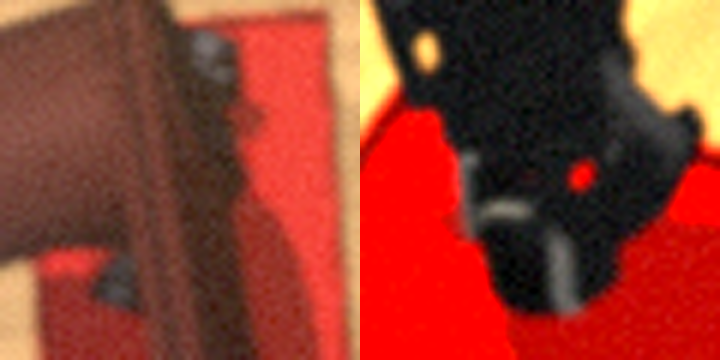

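>>> carry_out(
  motion="30 -0.01 0 0 0 0 0;30 -0.02 0 0 0 0 0;30 -0.02 0 0 0 0 0;30 -0.03 0 0 0 0 0;30 -0.03 0 0 0 0 0;30 -0.01 0 0 0 0 0;30 0 0 0 0 0 0;30 0 0 0 0 0 0",
)

```text
time: 7.3
position: [0.5355, 0.242, 0.2987]
tcp_rot: [-0.404, -0.579, -0.405, 0.581]
force: [0.2, 0.7, -0.0]
finger_gap: 0.0348
```

```bash
python3 - <<'E'
from h import *
s=ctrl.state();print(s["position"],s["force"],s["finger_gap"],yaw(),delta([.5735,-.0900,.3]))
a=[]
P=np.mean([ctrl.grab_frame("side")[0][:,:,::-1].astype(float) for i in range(4)],0)
np.save("pics/side3.npy",P)
g=s["position"]+Rt()[:,0]*.155;c=uv("side",g);print(c,g)
cv2.imwrite("pics/g.png",crop(P,int(c[0])-20,int(c[1])-20,40,40,14,1.7));print(int(c[0])-20,int(c[1])-20)
E
```

```text
[0.5355233  0.24195288 0.29872871] [ 0.24424461  0.69744161 -0.03463708] 0.034782706069787915 -20.169455664791315 [-0.00115163  0.1501021   0.29850392]
[230.29397237 268.91005859] [0.53520886 0.24185793 0.14372906]
210 248
```

View pics/g.png

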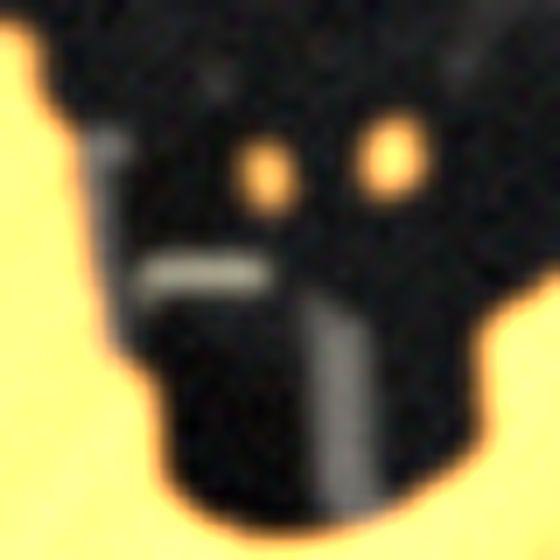

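```bash
python3 - <<'E'
from h import *
for (a,b) in (((138,276),(268,270)),((138,272),(268,272))):
    A=plane("side",210+b[0]/14-.5,248+b[1]/14-.5,.1485);B=plane("side",210+a[0]/14-.5,248+a[1]/14-.5,.1485);d=B-A
    an=np.arctan2(d[1],d[0]);print(A,B,np.degrees(an),np.linalg.norm(d), "axis",B[:2]-.018*np.array([np.cos(an),np.sin(an)]))
E
```

```text
[0.53766717 0.24282008 0.1485    ] [0.55195081 0.25033562 0.1485    ] 27.751748464980064 0.016140196222098915 axis [0.53602129 0.24195408]
[0.53748495 0.24315729 0.1485    ] [0.55232633 0.24966708 0.1485    ] 23.68342593008443 0.016206293259997458 axis [0.53584231 0.24243679]
```

```bash
python3 - <<'E'
from h import *
for n,pts in(("top",[(298,192),(310,205),(320,205),(335,210),(340,180),(250,200)]),("side",[(296,200),(270,222),(300,215),(255,195),(310,185),(350,260)])):
    d=np.load(f"pics/{n}1.npz")["d"];c=ctrl.get_calibration(n)
    for u,v in pts:
        z=np.median(d[v-1:v+2,u-1:u+2]);x=np.linalg.solve(c["intrinsics"],[u,v,1.])*z;print(n,u,v,c["R"].T@(x-c["t"]))
X=tri((298.326,199.21),(283.389,212.586));print("ring tri",X,uv("top",X),uv("side",X))
# same for knob in tray pre-grasp: top px of knob tip line end
E
```

```text
top 298 192 [ 0.59545023 -0.09094615  0.05021085]
top 310 205 [ 0.55766026 -0.12434995  0.05000972]
top 320 205 [ 0.55711423 -0.15285837  0.0502656 ]
top 335 210 [ 0.54201583 -0.19523099  0.05077386]
top 340 180 [ 0.62776022 -0.21199906  0.05023714]
top 250 200 [0.57902913 0.04862488 0.00105057]
side 296 200 [ 0.56585789 -0.15594456  0.04872163]
side 270 222 [ 0.5864062  -0.04069713  0.04864825]
side 300 215 [ 0.53224805 -0.0971308   0.04839194]
side 255 195 [ 0.6707484  -0.13426208  0.0498135 ]
side 310 185 [ 0.55827027 -0.238136    0.05037116]
side 350 260 [ 0.38663368 -0.04083319 -0.00105823]
ring tri [ 0.5743405  -0.09182846  0.04739253] [298.41888184 199.44825924] [283.09931882 212.5627581 ]
```

>>> carry_out(
  motion="30 0 0.015 0.03 0 0 0;30 0 0.025 0.0495 0 0 0;30 0 0.025 0.0495 0 0 0;30 0 0.025 0.0495 0 0 0;30 0 0.025 0.0495 0 0 0;30 0 0.022 0.0438 0 0 0;30 0 0.014 0.0275 0 0 0;30 0 0 0 0.16 0 0",
)

```text
time: 8.5
position: [0.5746, -0.0935, 0.2995]
tcp_rot: [-0.355, -0.611, -0.355, 0.612]
force: [0.9, 0.0, -0.2]
finger_gap: 0.0342
```

>>> carry_out(
  motion="30 0 0 0 0.16 0 0;30 0 0 0 0.16 0 0;30 0 0 0 0.16 0 0;30 0 0 0 0.16 0 0;30 0.015 0 0 0 0 0;30 0.01 0 0 0 0 0;30 0 0 0 0 0 0;30 0 0 0 0 0 0",
)

```text
time: 9.5
position: [0.5746, -0.0909, 0.2748]
tcp_rot: [-0.147, -0.692, -0.147, 0.692]
force: [0.9, -0.1, -0.4]
finger_gap: 0.0345
```

```bash
python3 - <<'E'
from h import *
s=ctrl.state();print(s["time"],s["position"],s["force"],s["finger_gap"],yaw(),delta([.574,-.091,.25]),Rt()[:,0])
P={n:np.mean([ctrl.grab_frame(n)[0][:,:,::-1].astype(float) for i in range(4)],0) for n in("side","top")}
np.save("pics/side4.npy",P["side"])
g=s["position"]+Rt()[:,0]*.155;c=uv("side",g);print(c,g)
cv2.imwrite("pics/k.png",np.hstack([crop(P["side"],264,170,40,50,10,1.7),crop(P["top"],279,174,40,50,10,1.7)]))
E
```

```text
9.5 [ 0.57464988 -0.09087538  0.27482832] [ 0.86694126 -0.09200167 -0.37390253] 0.03451051715823889 -65.95286611816164 [ 0.02482849 -0.00014604  0.00063891] [-2.78398569e-04  9.51221034e-05 -9.99999957e-01]
[283.11130244 187.13773256] [ 0.57472441 -0.09089309  0.11982834]
```

View pics/k.png

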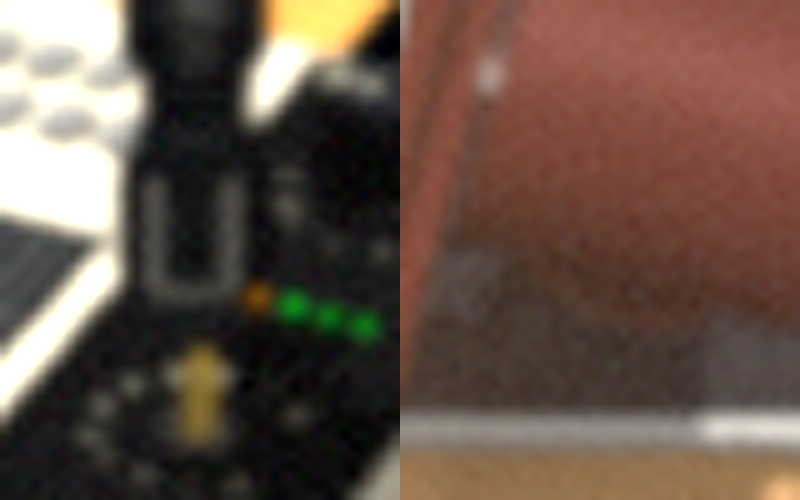

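>>> carry_out(
  motion="30 0.01 -0.0004 0.0008 0 0 0;30 0.007 0 0 0 0 0;30 0.003 0 0 0 0 0;30 0.002 0 0 0 0 0;30 0.001 0 0 0 0 0;30 0.001 0 0 0 0 0;30 0.001 0 0 0 0 0;30 0.001 0 0 0 0 0",
)

```text
time: 10.9
position: [0.5738, -0.0909, 0.2491]
tcp_rot: [0.147, 0.692, 0.147, -0.692]
force: [-0.9, -0.0, 1.3]
finger_gap: 0.0348
```

```bash
python3 - <<'E'
from h import *
s=ctrl.state();print(s["time"],s["position"],s["force"],s["ft_torque"],s["finger_gap"],yaw())
P=np.mean([ctrl.grab_frame("side")[0][:,:,::-1].astype(float) for i in range(3)],0)
cv2.imwrite("pics/l.png",crop(P,264,170,40,50,10,1.7))
E
```

```text
10.9 [ 0.57379763 -0.09086976  0.24913661] [-0.90232222 -0.03873789  1.27959021] [0.00382603 0.0159275  0.04678114] 0.03475842237824451 -66.00542827293874
```

View pics/l.png

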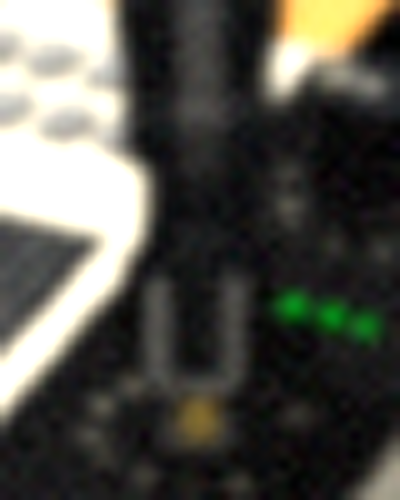

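>>> carry_out(
  motion="30 0.0005 0 0 0 0 0;30 0.0005 0 0 0 0 0;30 0.0005 0 0 0 0 0;30 0.0005 0 0 0 0 0;30 0 0 0 0 0 0;30 0 0 0 0 0 0;30 0 0 0 0 0 0;30 0 0 0 0 0 0",
)

```text
time: 12.05
position: [0.5738, -0.0909, 0.2471]
tcp_rot: [0.147, 0.692, 0.147, -0.692]
force: [-0.1, 0.4, 2.0]
finger_gap: 0.0347
```

>>> carry_out(
  motion="30 0.0005 0 0 0 0 0;30 0.0005 0 0 0 0 0;30 0.0005 0 0 0 0 0;30 0.0005 0 0 0 0 0;30 0.0005 0 0 0 0 0;30 0.0005 0 0 0 0 0;30 0 0 0 0 0 0;30 0 0 0 0 0 0",
)

```text
time: 13.05
position: [0.5738, -0.0908, 0.2441]
tcp_rot: [0.147, 0.692, 0.147, -0.692]
force: [-0.7, -0.4, 5.4]
finger_gap: 0.0344
```

>>> carry_out(
  motion="30 0 0 0 -0.04 0 0;30 0 0 0 -0.04 0 0;30 0 0 0 -0.04 0 0;30 0 0 0 -0.04 0 0;30 0 0 0 -0.04 0 0;30 0 0 0 -0.04 0 0;30 0 0 0 0 0 0;30 0 0 0 0 0 0",
)

```text
time: 14.05
position: [0.5734, -0.0908, 0.2434]
tcp_rot: [-0.228, -0.669, -0.229, 0.669]
force: [-0.2, -0.7, -0.7]
finger_gap: 0.0345
```

```bash
python3 - <<'E'
from h import *
s=ctrl.state();print(s["time"],s["position"],s["force"],s["ft_torque"],s["finger_gap"],yaw())
P=np.mean([ctrl.grab_frame("side")[0][:,:,::-1].astype(float) for i in range(2)],0)
print(ctrl.state()["force"],ctrl.state()["ft_torque"])
cv2.imwrite("pics/m.png",crop(P,264,180,40,50,10,2.5))
E
```

```text
14.05 [ 0.57344783 -0.0907836   0.24343003] [-0.15122367 -0.65514074 -0.70336337] [-0.02788278  0.00810193 -0.06644278] 0.034471697825835076 -52.30088745661238
[ 0.12036911  0.75714582 -0.89731128] [-0.00640104  0.05124832  0.01971699]
```

View pics/m.png

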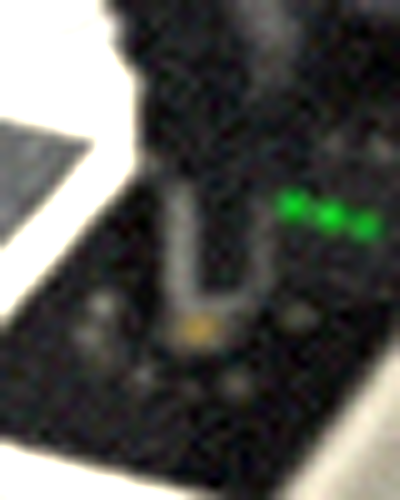

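>>> carry_out(
  motion="30 0.001 0 0 0 0 0;30 0.001 0 0 0 0 0;30 0.001 0 0 0 0 0;30 0.001 0 0 0 0 0;30 0.001 0 0 0 0 0;30 0.001 0 0 0 0 0;30 0.001 0 0 0 0 0;30 0 0 0 0 0 0",
)

```text
time: 15.15
position: [0.5736, -0.0908, 0.2368]
tcp_rot: [-0.229, -0.669, -0.229, 0.669]
force: [-2.6, 0.5, -0.7]
finger_gap: 0.0343
```

>>> carry_out(
  motion="30 0.001 0 0 0 0 0;30 0.001 0 0 0 0 0;30 0.001 0 0 0 0 0;30 0.001 0 0 0 0 0;30 0.001 0 0 0 0 0;30 0 0 0 0 0 0;30 0 0 0 0 0 0;30 0 0 0 0 0 0",
)

```text
time: 16.15
position: [0.5737, -0.0908, 0.2322]
tcp_rot: [-0.229, -0.669, -0.229, 0.669]
force: [-4.6, 2.8, 5.2]
finger_gap: 0.0346
```

>>> carry_out(
  motion="30 0 -0.0005 0.0002 0 0 0;30 0 0 0 0 0 0;30 0.0005 0 0 0 0 0;30 0.0005 0 0 0 0 0;30 0.0005 0 0 0 0 0;30 0 0 0 0 0 0;30 0 0 0 0 0 0;30 0 0 0 0 0 0",
)

```text
time: 17.15
position: [0.5735, -0.0907, 0.2312]
tcp_rot: [0.229, 0.669, 0.228, -0.669]
force: [-4.3, 1.7, 5.5]
finger_gap: 0.0348
```

```bash
python3 - <<'E'
from h import *
s=ctrl.state();print(s["time"],s["position"],s["force"],s["ft_torque"],s["finger_gap"],yaw())
P=np.mean([ctrl.grab_frame("side")[0][:,:,::-1].astype(float) for i in range(3)],0)
print(ctrl.state()["force"],ctrl.state()["ft_torque"])
cv2.imwrite("pics/n.png",crop(P,254,180,60,50,10,2.5))
E
```

```text
17.15 [ 0.57354171 -0.09070282  0.23117157] [-4.28622985  1.71513133  5.47033529] [0.33498553 0.80031169 0.04861927] 0.034751330095433 -52.255800038958405
[-4.39733904  2.60876415  6.52281194] [0.3440752  0.69915386 0.04896046]
```

View pics/n.png

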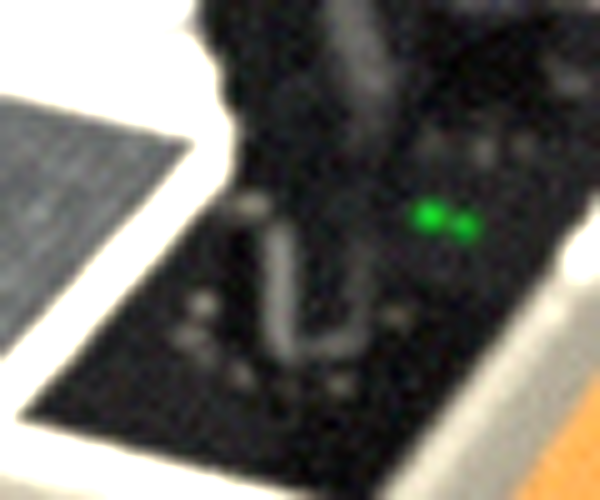

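>>> carry_out(
  motion="30 0 -0.0008 0.0004 0 0 0;30 0 0 0 0 0 0;30 0.0005 0 0 0 0 0;30 0.0005 0 0 0 0 0;30 0.0005 0 0 0 0 0;30 0 0 0 0 0 0;30 0 0 0 0 0 0;30 0 0 0 0 0 0",
)

```text
time: 18.3
position: [0.5732, -0.0905, 0.2302]
tcp_rot: [0.229, 0.67, 0.228, -0.668]
force: [-3.0, 1.3, 7.0]
finger_gap: 0.0345
```

```bash
python3 - <<'E'
from h import *
s=ctrl.state();print(s["time"],s["position"],s["force"],s["ft_torque"],s["finger_gap"],yaw(),Rt()[:,0])
E
```

```text
18.3 [ 0.57320783 -0.09054717  0.23019473] [-2.97837197  1.27641622  7.02598486] [ 0.18063723  0.53890404 -0.00546308] 0.034454440085269246 -52.25334532974975 [ 0.00257689 -0.00103787 -0.99999614]
```

>>> carry_out(
  motion="30 0 -0.0007 0.0003 0 0 0;30 0.0005 0 0 0 0 0;30 0.0005 0 0 0 0 0;30 0.0005 0 0 0 0 0;30 0.0005 0 0 0 0 0;30 0 0 0 0 0 0;30 0 0 0 0 0 0;30 0 0 0 0 0 0",
)

```text
time: 19.3
position: [0.5731, -0.0904, 0.2298]
tcp_rot: [0.23, 0.67, 0.228, -0.668]
force: [-6.3, 0.4, 15.4]
finger_gap: 0.0343
```

```bash
python3 - <<'E'
from h import *
s=ctrl.state();print(s["time"],s["position"],s["force"],s["ft_torque"],s["finger_gap"],yaw(),Rt()[:,0])
E
```

```text
19.3 [ 0.57309948 -0.09039966  0.22980697] [-6.28825357  0.41105508 15.42184722] [0.23990533 0.95690966 0.01435126] 0.03434832832410604 -52.24972201993398 [ 0.00420204 -0.00173346 -0.99998967]
```

```bash
python3 - <<'E'
from h import *
a=[]
p,d=ctrl.grab_frame("side");q=p[:,:,::-1];cv2.imwrite("pics/o.png",np.hstack([crop(q,255,165,80,80,7,2),]))
s=ctrl.state();print(s["time"],s["position"],s["force"],s["finger_gap"])
E
```

```text
19.35 [ 0.57309446 -0.09038412  0.22981451] [-4.62484309  1.70564016 15.27358823] 0.03429041090991462
```

View pics/o.png

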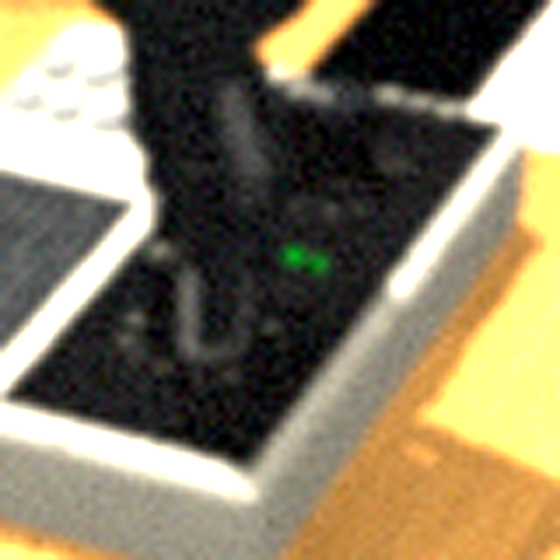

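The picture shows the gripper at the shaft site (crop 210,330) with no yellow shaft visible. Force is steady at 15 N against the stop, so I'm handing in.

```bash
python3 - <<'E'
from station import ctrl
print(ctrl.job_done());s=ctrl.state();print(s["time"],s["position"],s["force"],s["finger_gap"])
E
```

```text
the job is handed in; nothing more can be done
None
the job is handed in; nothing more can be done
```

I picked the knob out of the larger red tray and put it on the console's left-hand bare shaft. I handed the job in at 19.4 s with the knob gripped and held pressed in; no verdict was given.

- **Matching the flats:** the camera estimate put the shaft's flat near −20° (±15°). The knob did not drop on at about −22°. I rotated it through another 14° under light push until the force fell from 5.4 N to about 0.
- **Pressing home:** from there it slid down. The force rose about 1 N per mm from roughly 5 N, then met a hard stop at TCP z 0.2298 m with 15 N of push. That puts the knob centre at about 0.066 m, which matches home and fully pressed (0.066 m expected). The tool tilt was about 0.005 rad.

**Checks that disagreed or could not be made:**
- First contact came about 4.5 mm lower than I had predicted. I put this down to the chamfer partly entering before the flats lined up, but did not confirm it.
- A sideways load of about 5 N remained on the shaft at the end.
- The fingers hid the seated knob in the last picture, so "fully home" rests on height and force only.
- I did not measure the other knob's pointer or the bystanders again. The planned path stayed clear of them, and no unexpected forces showed up.

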